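Open the push-and-turn safety cap of the consolidant bottle

ROBOT

A 6-joint arm with a two-finger parallel gripper is mounted at the origin on a cart in front of the work surface, level with it; the furniture and walls round the work are solid. World frame = base frame: x ahead of the robot, y to its left, z up, the work surface at z = 0. Lengths are in m, angles in rad, forces in N, time in s.
With the tool pointing down it reaches from about 0.375 to 0.925 m from the base axis. Payload 5.7 kg.
Tool frame: the origin (TCP) lies at the centre of the arm's flange, where the gripper is bolted on; the fingertips stand env.tip_reach ahead of it and the grasp point (between the pads) lies 163 mm ahead of it (env.tip_reach is the distance from the TCP to the fingertips, in m); z points along the fingers, y is the line along which they close (so a half turn about z gives the same grasp; the last joint's range is limited). The gripper opens to 88 mm and grips with 3 to 60 N. Pads are 20 mm wide; open, the fingers measure 115 mm over their backs; the gripper's body (75 mm by 178 mm) begins 61 mm behind the grasp point.
Start: joints at [1.222, 0.359, 1.51, -0, 1.272, -0.115], TCP at [0.139, 0.584, 0.405] pointing down, gripper open.
Joint ranges: [-2.97, 2.97], [-1.01, 2.36], [0.21, 2.38], [-0.96, 4.11], [0.2, 2.71], [-2.98, 2.98]. Speed limits (rad/s): [2.39, 2.39, 3.14, 3.14, 3.14, 3.14].

INTERFACE

Orientations are given as a unit quaternion [x, y, z, w].
In Python, from cell import env gives the robot as it stands. The module is installed in compiled form; this text tells all that it offers. Calls block until the motion is done:
- env.move_to(position, orientation): joint-space move of the TCP to a pose.
- env.move_linear(position, orientation=None, rate=0.15): straight line of the TCP; orientation=None keeps the orientation; rate is the mean speed in m/s.
- env.movej(angles): joint-space move.
- env.release() and env.gripper_close(squeeze=None): open the fingers fully, or close them until they stop; squeeze is the grip in N (None keeps the last).
- env.wait(seconds).
- env.ik(position, orientation): joint angles nearest the present ones, or None.
- env.sense(): the state.
- env.read_camera(name): name is "scene" or "top" or "wrist"; returns the picture (400x640x3 uint8, red, green, blue); there is no depth.
- env.camera_model(name): a dict with "camera_matrix" (3x3 intrinsics, pixels), "k1" (the pictures are not rectified: a ray, as slopes to the right and down, at radius r is drawn at 1 + k1 r^2 times it, then the intrinsics apply), "pose" (4x4, takes a point from camera to world coordinates). Camera axes: x right, y up, looking along -z (the intrinsics and any distortion apply to the point x, -y, -z); pixel columns grow to the right and rows downward; lengths in m; the calibration is good to about 2 mm. A picture is of the moment at which its call begins: read the wrist's pose just before it. camera_model takes no time and is no camera call; for the wrist camera it gives the pose at the moment of the call.
A pose or a line that the arm cannot do raises env.IKError and nothing moves.
- env.sign_off(): hands the job in; it is judged then, once.
The state is a dict: "clock": time; "q": joint angles; "qd": joint speeds; "effort": joint torques, N m; "tool_pos": TCP position; "orientation": TCP orientation; "contact_force": force on the tool from outside, world axes, zero at the start; "torque": the same for the moment, N m; "width": finger opening in m; "grip_force": force on a finger pad.
Only numpy, scipy, OpenCV 4.12 (cv2) and the standard library are available. Lean on these libraries where they do the work, as an engineer would, in place of code of your own. Each camera call takes 0.05 s, during which the arm holds its last target. There are 200 camera calls.

TASK

Open the amber bottle in its stand: push its white safety cap down against the spring, keep it down while twisting it counter-clockwise (seen from above) until it is free, then lift it straight up. Finish while still holding the cap level over the bottle, roughly 10 cm above where it sat; do not put it down or let go. The bottle stays standing in its stand, and the white bottle with the blue cap, the vial, the canister and the stack of tags are left where they are.

Things in the scene. Friction and masses are not known exactly. Their poses are not given: they have to be found in the camera images.
- cap_center (a point): centre of the round white safety cap on the amber bottle: 50 mm diameter, 22 mm high (11 mm above and below this point), 30 g, ribbed side, red bar across the top along the cap's own x axis; z is up along the cap's axis. A sprung seal (5 N at the start, 10 N at the bottom) pushes it up into two hooks.
- cap: the same cap; origin at the centre of its underside, same axes. To open: press down over 4 mm (it bottoms out at 7 mm) and, kept down, turn counter-clockwise seen from above. Unpressed, teeth stop it after about 10 degrees; it is still hooked up to 52 degrees, free to lift off from there to 125; it cannot turn clockwise. About 1.5 mm of side play.
- bottle_mouth (a point): centre of the amber bottle's mouth, 108 mm above the bottle's foot and about 116 mm above the table; axes are the bottle's own: z up, x at right angles to two of its flat sides. While shut, the cap's centre lies at this point and the cap's red bar along this x axis. The neck (26 mm diameter, 38 mm with the hooks) is bare for 17 mm below the shut cap.
- bottle: the amber bottle, loose: 56 mm square, 66 mm to the start of the sloping shoulder, which ends 80 mm up; 108 mm to the mouth, about 0.4 kg; origin at the centre of its foot
- stand: the amber bottle's grey stand, fixed to the table: foot 84 mm square, square socket 69 mm outside, 38 mm high, floor 8 mm up; holds the bottle with 1.5 mm play on each side so that it cannot turn; origin at the centre of its underside, axes as the bottle's
- other_center (a point): point 60 mm above the foot, on the axis, of the other bottle: white, 56 mm square, with a blue 50 mm cap, 119 mm high, in a like stand; leave alone. The two bottles may stand in either place, left or right.
- vial_center (a point): centre of a glass vial with black cap, 27 mm diameter, 69 mm high, standing; leave alone
- canister_center (a point): centre of a black canister with grey lid, 34 mm diameter, 51 mm high, standing; leave alone
- tag_stack: stack of paper tags, 44 x 63 x 10 mm, origin under its centre; leave alone
Things that resemble listed ones, but are neither listed nor needed, are in the scene too. Of the things shaped like the cap, the white one is meant.

How it is judged:
By the outcome, as a careful person would: the job done as asked, in the order asked, and still so for the second after the job is handed in, while the arm keeps its last pose, push and grip.
It also fails if it takes over 35 s, if anything falls off the work surface, if the arm or the gripper's body presses on something with over 40 N, if the wrist force passes 120 N, or if a joint passes its speed limit or range.

## Working session

There is one attempt and no reset: what is moved stays moved. The work goes in short steps, each a Python script; the robot and the scene stay as the last script left them, time stands still between calls to the robot, and variables do not carry over. Pictures are saved under pics/ and viewed, at most 10 in all, crops included, and the job is handed in when it is done.

```bash
mkdir -p pics; python3 - <<'E'
from cell import env
import cv2,numpy as np
for n in("scene","top"):
    cv2.imwrite(f"pics/{n}0.png",env.read_camera(n)[:,:,::-1])
    m=env.camera_model(n);print(n,np.round(m["camera_matrix"],1).tolist(),m["k1"],np.round(m["pose"],3).tolist())
print(env.tip_reach,env.sense())
E
```

```text
scene [[474.6, 0.0, 317.2], [0.0, 474.6, 201.7], [0.0, 0.0, 1.0]] 0.016295354075407248 [[0.882, 0.193, -0.43, -0.066], [-0.471, 0.4, -0.786, -1.207], [0.02, 0.896, 0.443, 0.71], [0.0, 0.0, 0.0, 1.0]]
top [[518.4, 0.0, 314.8], [0.0, 518.4, 199.9], [0.0, 0.0, 1.0]] 0.03468279230718284 [[0.025, 0.994, -0.105, 0.364], [-1.0, 0.025, -0.004, -0.162], [-0.001, 0.106, 0.994, 1.564], [0.0, 0.0, 0.0, 1.0]]
0.182 {'clock': 0.1, 'q': array([ 1.22188855e+00,  3.59443060e-01,  1.51130738e+00,  1.02347368e-05,
        1.27248953e+00, -1.15097712e-01]), 'qd': array([-0.00042778, -0.0028816 , -0.00451879, -0.000915  , -0.00042189,
        0.00041981]), 'effort': array([ 1.54524273e-04, -5.16355169e+01, -2.71403235e+01,  6.77859108e-02,
        2.77427444e-02, -1.40949354e-05]), 'tool_pos': array([0.13890772, 0.58337697, 0.4038938 ]), 'orientation': array([ 1.16640385e-01,  9.93173873e-01, -8.00463795e-04, -1.94139837e-04]), 'contact_force': array([ 0.25827891, -1.56744415, -0.24668264]), 'torque': array([-0.00971151,  0.01904322, -0.00704896]), 'grip_force': 0.0, 'width': 0.08777029832013862}
```

View pics/scene0.png

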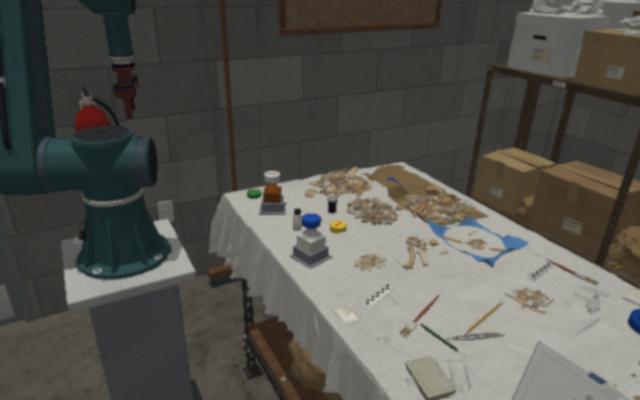

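View pics/top0.png

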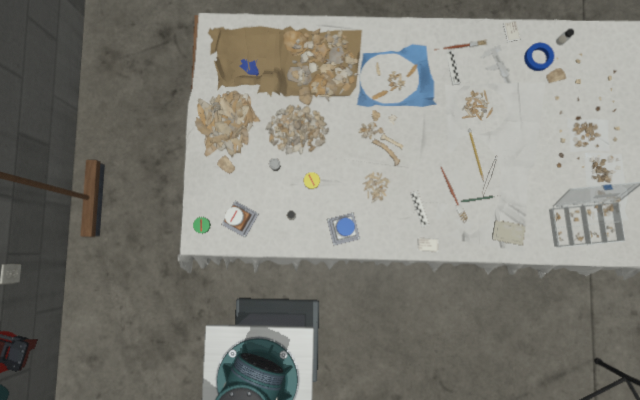

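The scene picture shows the white cap on the amber bottle at about (272,175); in the top picture it is at (236,216), with its red bar running diagonally. The blue-capped bottle is at (312,220) in scene and (345,228) in top. Next I triangulate the cap and move above it.

```bash
cat > h.py <<'E'
from cell import env
import cv2,numpy as np
from scipy.spatial.transform import Rotation as R
def ray(m,uv):
    p=cv2.undistortPoints(np.array([[uv]],float),m["camera_matrix"],np.array([m["k1"],0,0,0]))[0,0]
    d=m["pose"][:3,:3]@np.array([p[0],-p[1],-1]);return m["pose"][:3,3],d/np.linalg.norm(d)
def tri(rs):
    A=[np.eye(3)-np.outer(d,d) for o,d in rs]
    x=np.linalg.solve(sum(A),sum(a@o for a,(o,d) in zip(A,rs)))
    return x,[np.linalg.norm(a@(x-o)) for a,(o,d) in zip(A,rs)]
def atz(r,z): return r[0]+r[1]*(z-r[0][2])/r[1][2]
def down(yaw): # tool z down; tool y (closing line) at angle yaw in world
    y=np.array([np.cos(yaw),np.sin(yaw),0]);z=np.array([0,0,-1.]);return R.from_matrix(np.c_[np.cross(y,z),y,z]).as_quat()
E
python3 - <<'E'
from h import *
S,T=env.camera_model("scene"),env.camera_model("top")
for n,a,b in[("cap",(272,175),(236,215)),("blue",(312,217),(345,227))]:
    print(n,tri([ray(S,a),ray(T,b)]))
for a in [(224,218),(236,201),(257,215),(238,237),(202,225),(291,215),(275,165),(312,180)]:print(a,atz(ray(T,a),.01))
W=env.camera_model("wrist");s=env.sense()
t=R.from_quat(s["orientation"]).as_matrix();print("cam in tool",t.T@(W["pose"][:3,3]-s["tool_pos"]),(t.T@W["pose"][:3,:3]).round(2))
im=env.read_camera("top");cv2.imwrite("pics/topc.png",cv2.resize(im[175:265,185:365,::-1],(720,360),interpolation=cv2.INTER_CUBIC))
E
```

```text
cap (array([0.46663775, 0.06287217, 0.12300617]), [np.float64(0.00221483439561549), np.float64(0.0022148343956153787)])
blue (array([ 0.44426372, -0.2426157 ,  0.12599493]), [np.float64(0.0018171413142582839), np.float64(0.001817141314258169)])
(224, 218) [0.46702368 0.11514518 0.01      ]
(236, 201) [0.51914889 0.08132422 0.01      ]
(257, 215) [0.47846928 0.01660985 0.01      ]
(238, 237) [0.41120687 0.07088289 0.01      ]
(202, 225) [0.44444241 0.17992821 0.01      ]
(291, 215) [ 0.48099087 -0.08545165  0.01      ]
(275, 165) [ 0.63183141 -0.03239987  0.01      ]
(312, 180) [ 0.58868738 -0.14580908  0.01      ]
cam in tool [ 0.07913451 -0.00157831  0.02043296] [[-0.    0.96  0.29]
 [ 1.    0.    0.  ]
 [ 0.    0.29 -0.96]]
```

View pics/topc.png

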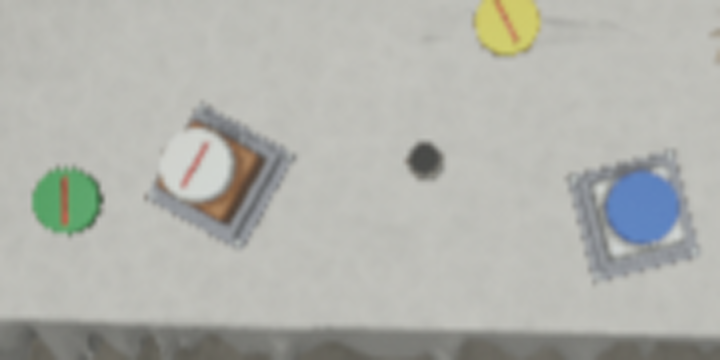

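The cap comes out at about (0.466, 0.066, 0.12), with its bar at about -29° from world x. The height and reach both fit. Next I check joint 6 for the twist and take two close wrist views.

```bash
python3 - <<'E'
from h import *
import pickle
c=np.array([.466,.066])
best=None
for d in range(-180,180,15):
    qs=[env.ik([*c,z],down(np.radians(d+e))) for z,e in((.28,0),(.28,45),(.28,85),(.38,85))]
    if all(q is not None for q in qs):
        print(d,[round(q[5],2) for q in qs],[round(q[3],2) for q in qs])
        k=max(abs(q[5]) for q in qs)
        if best is None or k<best[0]: best=(k,d)
d=best[1];print(best)
out=[]
for off in(-.02,.04):
    env.move_to([c[0]+off,c[1]+.0,.40],down(np.radians(d)));env.wait(.3)
    m=env.camera_model("wrist");im=env.read_camera("wrist");out.append((m,im))
pickle.dump((d,out),open("w.pkl","wb"))
cv2.imwrite("pics/w.png",np.vstack([cv2.resize(o[1],(480,300)) for o in out])[:,:,::-1])
print(env.sense()["clock"])
E
```

```text
-165 [np.float64(2.87), np.float64(2.09), np.float64(1.39), np.float64(1.39)] [np.float64(-0.0), np.float64(-0.0), np.float64(-0.0), np.float64(-0.0)]
-150 [np.float64(2.61), np.float64(1.83), np.float64(1.13), np.float64(1.13)] [np.float64(-0.0), np.float64(-0.0), np.float64(-0.0), np.float64(-0.0)]
-135 [np.float64(2.35), np.float64(1.56), np.float64(0.87), np.float64(0.87)] [np.float64(-0.0), np.float64(-0.0), np.float64(-0.0), np.float64(-0.0)]
-120 [np.float64(2.09), np.float64(1.3), np.float64(0.6), np.float64(0.6)] [np.float64(-0.0), np.float64(-0.0), np.float64(-0.0), np.float64(-0.0)]
-105 [np.float64(1.83), np.float64(1.04), np.float64(0.34), np.float64(0.34)] [np.float64(-0.0), np.float64(-0.0), np.float64(-0.0), np.float64(-0.0)]
-90 [np.float64(1.56), np.float64(0.78), np.float64(0.08), np.float64(0.08)] [np.float64(-0.0), np.float64(-0.0), np.float64(-0.0), np.float64(-0.0)]
-75 [np.float64(1.3), np.float64(0.52), np.float64(-0.18), np.float64(-0.18)] [np.float64(-0.0), np.float64(-0.0), np.float64(-0.0), np.float64(-0.0)]
-60 [np.float64(1.04), np.float64(0.26), np.flo
[... 1422 characters left out ...]
np.float64(-0.0), np.float64(-0.0), np.float64(-0.0)]
105 [np.float64(-1.84), np.float64(-2.62), np.float64(2.96), np.float64(2.96)] [np.float64(-0.0), np.float64(-0.0), np.float64(-0.0), np.float64(-0.0)]
120 [np.float64(-2.1), np.float64(-2.89), np.float64(2.7), np.float64(2.7)] [np.float64(-0.0), np.float64(-0.0), np.float64(-0.0), np.float64(-0.0)]
150 [np.float64(-2.62), np.float64(2.87), np.float64(2.18), np.float64(2.18)] [np.float64(-0.0), np.float64(-0.0), np.float64(-0.0), np.float64(-0.0)]
165 [np.float64(-2.89), np.float64(2.61), np.float64(1.91), np.float64(1.91)] [np.float64(-0.0), np.float64(-0.0), np.float64(-0.0), np.float64(-0.0)]
(np.float64(0.779172202227874), -45)
3.3583
```

View pics/w.png

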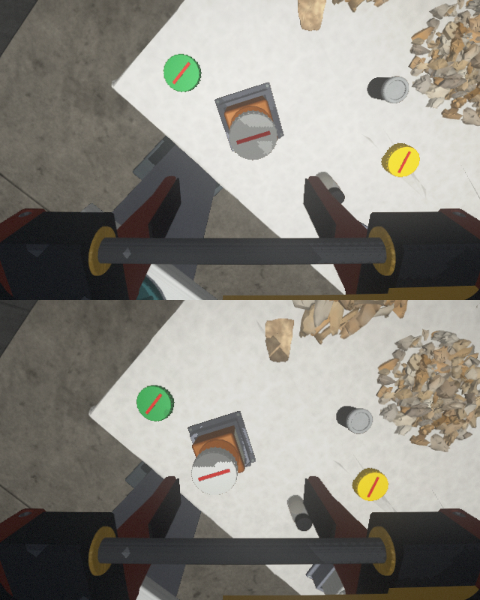

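The wrist views show the cap's red bar at about (337,183) in the first and (285,233) in the second, at full size. The vial and green cap stay clear of the fingers. I'll triangulate the bar.

```bash
python3 - <<'E'
from h import *
import pickle
d,out=pickle.load(open("w.pkl","rb"))
rs=[];ends=[]
for (m,im),(u,v) in zip(out,[(337,183),(285,233)]):
    f=im.astype(int);mask=(f[:,:,0]>1.6*f[:,:,1])&(abs(f[:,:,1]-f[:,:,2])<25)
    w=np.zeros_like(mask);w[v-18:v+18,u-30:u+30]=1
    n,lab,st,ce=cv2.connectedComponentsWithStats((mask&w).astype(np.uint8))
    k=1+np.argmax(st[1:,4]);pts=np.argwhere(lab==k)[:,::-1].astype(np.float32)
    box=cv2.minAreaRect(pts);print(ce[k],st[k],box)
    rs.append(ray(m,ce[k]))
    l=cv2.fitLine(pts,cv2.DIST_L2,0,.01,.01).ravel()[:2];a,b=[atz(ray(m,ce[k]+s*15*l),.127) for s in(-1,1)]
    ends.append(np.degrees(np.arctan2(*(b-a)[1::-1])))
print(tri(rs),ends,[atz(r,.127) for r in rs])
T=env.camera_model("top");S=env.camera_model("scene");r=ray(T,(233.6,215.6));print(atz(r,.127),tri(rs+[r]),tri(rs+[r,ray(S,(272,175))]))
E
```

```text
[337.44927536 183.11594203] [315 175  45  17 207] ((337.3567810058594, 183.1594696044922), (4.484809875488281, 45.58331298828125), 72.89727020263672)
[285.41450777 232.66839378] [264 225  43  16 193] ((285.2201843261719, 232.73397827148438), (4.40600061416626, 43.1021842956543), 73.3007583618164)
(array([0.46535133, 0.06742395, 0.12543276]), [np.float64(2.8622062927711552e-05), np.float64(2.86220629277409e-05)]) [np.float64(-27.44573445533213), np.float64(-27.399560606401344)] [array([0.46557508, 0.06778226, 0.127     ]), array([0.46593685, 0.06772201, 0.127     ])]
[0.46656276 0.06798891 0.127     ] (array([0.46617455, 0.06791976, 0.12803746]), [np.float64(0.00045678002730283453), np.float64(0.00014205915323159876), np.float64(0.00032845100699760654)]) (array([0.46553076, 0.06728558, 0.12256641]), [np.float64(0.0007093724908403417), np.float64(0.0012416064608926011), np.float64(0.0019274687007119263), np.float64(0.0011621063763461957)])
```

The cap axis is at (0.4658, 0.0677) with the top at z ≈ 0.127, which puts the centre at 0.116 and matches the text. Now I descend, grip, and press in steps.

```bash
python3 - <<'E'
from h import *
o=down(np.radians(-45));x,y=.4658,.0677
def show(t):
    s=env.sense();print(t,round(s["clock"],2),s["tool_pos"].round(4),s["contact_force"].round(1),s["torque"].round(2),round(s["width"],4),round(s["grip_force"],1));return s
env.move_to([x,y,.35],o);s=show("above")
env.move_linear([x,y,.282],rate=.08);s=show("at")
env.gripper_close(45);env.wait(.3);s=show("grip")
if .045<s["width"]<.055:
    z0=s["tool_pos"][2];zc=.282
    for i in range(12):
        zc-=.001;env.move_linear([x,y,zc],rate=.02);env.wait(.1);s=show(i)
        if z0-s["tool_pos"][2]>.0053 or s["contact_force"][2]>25:break
    print(z0,zc)
E
```

```text
above 3.73 [0.4647 0.0677 0.3495] [ 0.6 -0.7  0.2] [-0.03  0.13  0.  ] 0.0875 0.0
at 4.72 [0.4661 0.0677 0.2824] [-0.   0.5  0.3] [-0.06  0.07  0.02] 0.0877 0.0
grip 5.72 [0.4657 0.0678 0.282 ] [-2.1  2.2  3.9] [ 0.34  0.38 -0.01] 0.0491 45.0
0 6.07 [0.4659 0.0677 0.2811] [-1.4  1.8  4.8] [0.28 0.45 0.02] 0.0497 45.0
1 6.42 [0.4659 0.0677 0.2802] [-2.6  2.3  5.3] [0.32 0.33 0.04] 0.0498 45.0
2 6.77 [0.4659 0.0677 0.2793] [-2.   2.5  7.1] [0.35 0.43 0.03] 0.0497 45.0
3 7.12 [0.4659 0.0677 0.2783] [-2.7  2.4  7.2] [0.32 0.51 0.01] 0.0495 45.0
4 7.47 [0.4659 0.0677 0.2774] [-1.7  2.1  8. ] [0.34 0.52 0.01] 0.0498 45.0
5 7.82 [0.4659 0.0677 0.2764] [-4.1  2.1  8.3] [0.35 0.6  0.01] 0.0498 45.0
0.28202522758337695 0.27599999999999997
```

Pressed about 5.6 mm at 8 N, which matches the spring. Now I twist counter-clockwise in steps with the cap held down.

```bash
python3 - <<'E'
from h import *
x,y,z=.4658,.0677,.276
z0=env.sense()["tool_pos"][2]
for a in range(8,89,8):
    env.move_to([x,y,z],down(np.radians(-45+a)))
    s=env.sense();yaw=np.degrees(np.arctan2(*R.from_quat(s["orientation"]).as_matrix()[1::-1,1]))
    print(a,round(yaw+45,1),round(s["clock"],2),s["tool_pos"].round(4),s["contact_force"].round(1),s["torque"].round(2),round(s["width"],4))
    if abs(s["torque"][2])>1.2: print("STALL");break
env.wait(.2)
im=env.read_camera("wrist");m=env.camera_model("wrist")
cv2.imwrite("pics/tw.png",np.vstack([cv2.resize(i,(480,300)) for i in(im,env.read_camera("top")[170:270,180:340])])[:,:,::-1])
E
```

```text
8 8.0 8.07 [0.4661 0.0676 0.2765] [-3.3  1.7  9.2] [0.25 0.47 0.06] 0.0497
16 16.0 8.33 [0.4663 0.0676 0.2765] [-1.9  1.2  8.1] [0.17 0.39 0.06] 0.0495
24 24.0 8.59 [0.4665 0.0676 0.2766] [-1.1  1.6  8.4] [0.18 0.3  0.03] 0.0498
32 32.0 8.85 [0.4667 0.0676 0.2767] [-0.4  1.1  7.7] [0.12 0.21 0.08] 0.0498
40 40.0 9.11 [0.4669 0.0676 0.2767] [-0.9  1.9  7.7] [0.14 0.12 0.05] 0.0497
48 48.0 9.37 [0.4669 0.0676 0.2768] [-1.1  1.   8.7] [0.17 0.14 0.01] 0.0499
56 56.0 9.62 [0.4671 0.0676 0.2769] [0.7 1.2 7.8] [0.19 0.03 0.02] 0.0499
64 64.0 9.88 [0.4672 0.0676 0.2769] [-0.9  1.5  8.5] [ 0.21 -0.03  0.07] 0.0497
72 72.0 10.14 [0.4673 0.0675 0.2769] [0.6 0.3 7.8] [ 0.14 -0.08  0.01] 0.0499
80 80.0 10.4 [0.4674 0.0676 0.2769] [1.1 0.5 7.5] [ 0.18 -0.06  0.  ] 0.0497
88 88.0 10.66 [0.4674 0.0676 0.277 ] [0.4 1.6 8.2] [ 0.22 -0.06  0.02] 0.0492
```

View pics/tw.png

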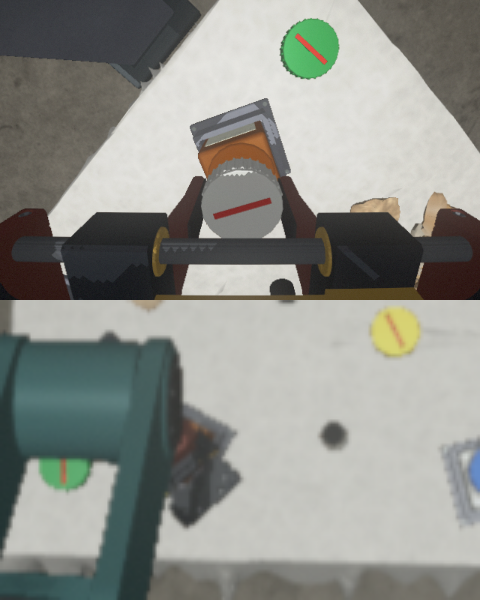

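The bar keeps its angle relative to the fingers (centre about (243,209)), so the cap turned with the gripper by about 88°. That puts it past 52° and below 125°. Now I lift straight up.

```bash
python3 - <<'E'
from h import *
x,y=.4658,.0677
for z in(.282,.288,.295,.31,.382):
    env.move_linear([x,y,z],rate=.03 if z<.31 else .06)
    s=env.sense();print(z,round(s["clock"],2),s["tool_pos"].round(4),s["contact_force"].round(1),s["torque"].round(2),round(s["width"],4))
    if s["contact_force"][2]<-8: print("STOP");break
env.wait(.5)
s=env.sense();print(s["tool_pos"],s["orientation"],s["width"],s["clock"],s["contact_force"])
ims=[env.read_camera("wrist"),env.read_camera("scene")[140:280,200:424]]
cv2.imwrite("pics/lift.png",np.vstack([cv2.resize(i,(480,300)) for i in ims])[:,:,::-1])
E
```

```text
0.282 11.31 [0.467  0.0675 0.2826] [2.2 0.4 3.6] [ 0.15 -0.34 -0.05] 0.0498
0.288 11.66 [0.4654 0.0677 0.2878] [-0.3  0.5  0.5] [ 0.1  -0.08 -0.02] 0.0498
0.295 12.04 [0.4657 0.0677 0.2951] [ 0.4 -0.3 -0.3] [-0.06  0.02  0.02] 0.0496
0.31 12.44 [0.4661 0.0677 0.3106] [-1.1 -0.5 -0.4] [-0.05  0.03  0.01] 0.05
0.382 13.79 [0.4656 0.0677 0.3816] [-0.2  0.5  0.3] [0.03 0.02 0.03] 0.0497
[0.46579398 0.06769393 0.38195619] [ 3.98764427e-01  9.17053396e-01 -1.71004891e-05 -2.85446007e-05] 0.050172044245879836 14.2917 [-0.05488502 -0.65259513 -0.96729182]
```

View pics/lift.png

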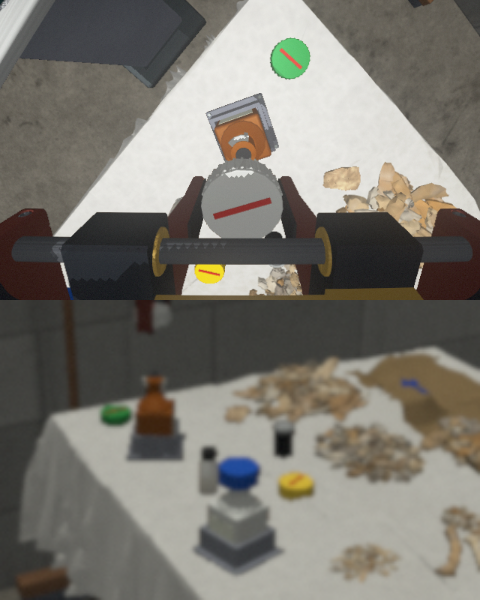

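The cap is in the fingers, level and about 10 cm up (wrist view (243,208)). The open amber bottle still stands in its stand (lower view (155,410)), and the other things are where they were.

```bash
python3 -c "
from cell import env
print(env.sign_off())"
```

```text
the job is handed in; nothing more can be done
None
```

The amber bottle is open: I pressed the white cap down, turned it about 88° counter-clockwise and lifted it. The gripper holds it level about 10 cm above where it sat, the bottle still stands in its stand, and the job was handed in at about 14 s.

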